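Find the tip cup by weight and weigh it

ROBOT

A 6-joint arm with a two-finger parallel gripper is mounted at the origin on the work surface. World frame = base frame: x ahead of the robot, y to its left, z up, the work surface at z = 0. Lengths are in m, angles in degrees, forces in N, time in s.
With the tool pointing down it reaches from about 0.3 to 0.75 m from the base axis. Payload 8.5 kg.
Tool frame: the origin (TCP) lies midway between the tips of the shut fingers; the grasp point (between the pads) lies 19 mm behind it (env.grasp_offset is the distance from the TCP to the grasp point, in m); z points along the fingers, y is the line along which they close (so a half turn about z gives the same grasp; the last joint's range is limited). The gripper opens to 85 mm and grips with 20 to 120 N. Pads are 22 mm wide; open, the fingers measure 114 mm over their backs; the gripper's body (76 mm by 85 mm) begins 54 mm behind the grasp point. The pads swing forward as they close: fully open they stand 13 mm farther back than shut.
Start: joints at [61.232, 21.807, 74.336, -0, 83.858, -12.336], TCP at [0.156, 0.528, 0.231] pointing down, gripper open.
Joint ranges: [-178.18, 178.18], [-50.72, 133.34], [12.68, 142.11], [-81.47, 261.47], [9.98, 163.14], [-165.26, 165.26]. Speed limits (degrees/s): [136.94, 136.94, 180, 180, 180, 180].

INTERFACE

Orientations are given as a 3x3 rotation matrix whose columns are the frame's x, y, z axes.
In Python, from rig import env gives the robot as it stands.
- The arm moves only by the tool servo_tool, never from a script. Its argument "deltas" is text: rows parted by semicolons, each of 7 numbers parted by spaces: the opening, from 0 (shut) to 1 (fully open), then the shift along the tool's x, y, z in mm, then the turn, a rotation vector about the tool's x, y, z in rad. A call has 1 to 8 rows; each row shifts and turns the commanded pose from where the row before left it, along the tool's axes as they then stand; what a row does not reach is not made up. A row lasts 1/12 s, in which the tool goes at most 41.7 mm and 7.16 degrees, less where a joint would pass 70% of its speed; a pose out of reach is approached as far as the arm can. A call is refused whole if a number of a shift passes 41.7 or a number of a turn 0.125, either way. A call with a gripper value outside its range is refused whole. The fingers move at their own pace and stop on an object; "newtons" is the grip in N (left out, the last holds). Time passes only in rows, so rows that do not move let the fingers close. It gives the time, the measured TCP pose, the force, the opening and the grip force at its end, in the units of the state.
- env.observe(): the state, without advancing time (a new reading comes with each control period).
- env.get_image(name): name is "scene" or "top" or "wrist"; returns a dict with "img" (400x640x3 uint8, red, green, blue), "depth" (400x640 float32, m along the optical axis (not along the pixel's ray), 0 where there is no reading), "camera_matrix" (3x3 intrinsics, pixels), "D" ([k1, k2, p1, p2, k3] as OpenCV has them; the pictures are not rectified), "world_to_cam" (4x4, takes a point from world to camera coordinates). Camera axes: x right, y down, z forward; pixel columns grow to the right and rows downward; lengths in m; the calibration is good to about 2 mm. A picture is of the moment at which its call begins.
- env.close_job(): hands the job in; it is judged then, once.
Trained networks look in a picture, given as the dict that the camera call returned (one of the last four; its "shot" number tells which), for a name from the list of things; names that differ only in an ending like _2 or _b are one class to them, and where a whole thing is asked for, a point or a joint stands for the part that bears it (a point fixed in the world has none). Each returns a list of dicts, best first, with "conf" (0 to 1); they miss things now and then, are a little off and sometimes report something else, mostly with a low value. They report only what shows in the picture. A call takes as long as a camera call. They do not tell look-alikes from the thing itself.
- env.spot_in(name, picture): "bbox" ([centre column, centre row, width, height] in pixels, round what is visible of it).
- env.spot_point(name, picture): "uv" ([column, row] in pixels: a listed point, or the origin of a listed thing).
The state is a dict: "time_s": time; "q": joint angles; "qvel": joint speeds; "joint_efforts": joint torques, N m; "position": TCP position; "tool_rot": TCP orientation; "ft_force": force on the tool from outside, world axes, zero at the start; "wrist_torque": the same for the moment, N m; "grip_width": finger opening in m; "gripper_force": force on a finger pad.
Only numpy, scipy, OpenCV 4.12 (cv2) and the standard library are available. Lean on these libraries where they do the work, as an engineer would, in place of code of your own. Each camera call takes 0.05 s, during which the arm holds its last target. There are 200 camera calls.

TASK

One of the three identical lidded cups in the sloped rack holds the day's tips in coins; the other two are nearly empty. Feel by lifting which is the heavy one, set it gently upright in the middle of the counter scale's round pan and let go, then press the scale's green key fully to log the weight and let the key come back up. Leave the two light cups sitting in their own pockets, and do not disturb the other things on the counter.

Things in the scene. Friction and masses are not known exactly. Their poses are not given: they have to be found in the camera images.
- rack: Wooden cup rack, fixed, 346 mm long along its y. Origin: on the counter under the middle pocket; x to its back (away from the robot at yaw 0), z up. Three pockets along y, 110 mm apart, each 58 x 60 mm and 35 mm deep, tilted 30 deg so that they open up and to the front: pocket axis = (-0.5, 0, 0.866) in the rack frame.
- pocket_left (a point): Middle of the floor of the rack's pocket at +y, 45 mm above the counter (its axes are the rack's, not tilted).
- pocket_middle (a point): The same for the middle pocket.
- pocket_right (a point): The same for the pocket at -y.
- cup_a: Lidded takeaway cup, one of three alike: brown card, white foot, black lid. 92 mm tall; diameter 46 mm at the foot widening to 60 mm at 78 mm up, where the 64 mm lid begins. Origin: centre of the underside; z along its axis to the lid. Starts in a rack pocket, leaning 30 deg; 57 mm wide 62 mm up. Light cup about 60 g, coin cup 300 to 440 g. Any cup may be in any pocket and hold the coins.
- cup_b: Another such cup, as cup_a.
- cup_c: Another such cup, as cup_a.
- scale: Grey counter scale fixed to the counter, 270 x 170 mm, top 32 mm above the counter. Origin: centre of the underside on the counter; its front (-x) carries the green key and a small display, its rear the round pan.
- pan_centre (a point): Centre of the pan's upper face: steel disc 130 mm in diameter, 52 mm above the counter when unloaded; it sinks under load.
- pan (a joint): How far the pan has sunk, m: 0 unloaded, about 0.001 with a light cup, 0.0045 to 0.0075 with the coin cup, stop at 0.011.
- log_key_top (a point): Centre of the top of the round green key, 26 mm in diameter, in a black housing on the scale's front; it is pressed straight down.
- log_key (a joint): How far the green key is pressed, m: 0 up, 0.006 fully down (about 4 N, springs back).
- tamper: Bystander: steel coffee tamper, 54 mm in diameter, 75 mm tall, upright. Origin at the underside.
- espresso_cup: Bystander: white espresso cup turned upside down, 60 mm in diameter, 55 mm tall. Origin at the underside.
- lid_stack: Bystander: stack of black lids, 80 mm in diameter, 42 mm tall. Origin at the underside.
- scoop: Bystander: black scoop lying on the counter, cup 46 mm in diameter and 24 mm tall with a 95 mm handle. Origin under the cup.
Not all that is in view belongs to the job. What is shaped like the cup_a but orange or purple is not meant. Leave any blue look-alike of the cup_b alone.

How it is judged:
By the outcome, as a careful person would: the job done as asked, in the order asked, and still so for the second after the job is handed in, with the robot touching nothing.
It also fails if it takes over 67 s, if anything falls off the work surface, if the arm or the gripper's body presses on something with over 40 N, if the wrist force passes 120 N, or if a joint passes its speed limit or range.

## Working session

There is one attempt and no reset: what is moved stays moved. The work goes in short steps, Python scripts to look and compute and a tool call to move; the robot and the scene stay as the last step left them, time stands still between calls to the robot, and variables do not carry over. Pictures are saved under pics/ and viewed, at most 10 in all, crops included, and the job is handed in when it is done.

Besides the shell and the picture viewer there is one more tool, called after "Call:" as name(argument=value, ...) on one line, values as JSON. servo_tool: Moves the arm, as the interface text tells. Its arguments: {"type":"object","properties":{"deltas":{"type":"string"},"newtons":{"type":"number"}},"required":["deltas"]}

```bash
mkdir -p pics; ls
cat > h.py <<'E'
import numpy as np, cv2
from rig import env
def ray(p,uv):
    K=np.array(p["camera_matrix"]);D=np.array(p["D"],float)
    n=cv2.undistortPoints(np.array([[uv]],float),K,D)[0,0]
    T=np.array(p["world_to_cam"]);R=T[:3,:3];t=T[:3,3]
    return -R.T@t, R.T@np.array([n[0],n[1],1.])
def at_z(p,uv,z):
    o,d=ray(p,uv);return o+d*(z-o[2])/d[2]
def at_depth(p,uv):
    o,d=ray(p,uv);u,v=int(round(uv[0])),int(round(uv[1]))
    w=p["depth"][max(v-2,0):v+3,max(u-2,0):u+3];w=w[w>0]
    return o+d*np.median(w) if len(w) else None
def save(p,n,crop=None,s=1):
    im=p["img"][:,:,::-1]
    if crop: im=im[crop[1]:crop[3],crop[0]:crop[2]]
    cv2.imwrite("pics/"+n,cv2.resize(im,None,fx=s,fy=s,interpolation=cv2.INTER_CUBIC))
E
python3 - <<'E'
from h import *
np.set_printoptions(precision=4,suppress=True)
P={n:env.get_image(n) for n in("scene","top")}
both=np.vstack([P["scene"]["img"],P["top"]["img"]])
for n,p in P.items():
    save(p,n+"0.png",s=1.25)
    print(n,"cam",ray(p,(320,200)))
    for t in ["cup_a","scale","rack","tamper","espresso_cup","lid_stack","scoop"]:
        print(t,[(np.round(d["bbox"]).tolist(),round(d["conf"],2),at_depth(p,d["bbox"][:2])) for d in env.spot_in(t,p)][:7])
    for t in ["pocket_left","pocket_middle","pocket_right","pan_centre","log_key_top","rack","scale","cup_a"]:
        print(t,[(np.round(d["uv"],1).tolist(),round(d["conf"],2),at_depth(p,d["uv"])) for d in env.spot_point(t,p)][:6])
E
```

```text
pics
scene cam (array([ 1.1223, -0.4792,  1.2765]), array([-0.3967,  0.3073, -0.865 ]))
cup_a [([245.0, 227.0, 29.0, 32.0], 0.97, array([ 0.5374, -0.2761,  0.1279])), ([275.0, 209.0, 25.0, 32.0], 0.94, array([ 0.5394, -0.1815,  0.1228])), ([227.0, 305.0, 43.0, 28.0], 0.88, array([ 0.6561, -0.4236,  0.0529])), ([371.0, 186.0, 32.0, 30.0], 0.83, array([0.6155, 0.102 , 0.0513])), ([310.0, 188.0, 28.0, 28.0], 0.81, array([ 0.5455, -0.0665,  0.1196])), ([330.0, 152.0, 28.0, 23.0], 0.69, array([0.4444, 0.0865, 0.0489])), ([281.0, 226.0, 118.0, 86.0], 0.38, array([ 0.5745, -0.1888,  0.0878]))]
scale [([402.0, 147.0, 98.0, 89.0], 0.83, array([0.5701, 0.2678, 0.0515]))]
rack [([283.0, 225.0, 119.0, 95.0], 0.59, array([ 0.576 , -0.1833,  0.0875])), ([402.0, 241.0, 35.0, 38.0], 0.21, array([0.7906, 0.0671, 0.0116]))]
tamper [([293.0, 176.0, 19.0, 22.0], 0.53, array([ 0.4479, -0.0576,  0.0546]))]
espresso_cup [([251.0, 205.0, 21.0, 27.0], 0.87, array([ 0.4434, -0.2058,  0.0408]))]
lid_stack [([374.0, 125.0, 8.0, 9.0], 0.64, array([0.4542, 0.2593, 0.0521])), ([320.0, 286.0, 33.0, 35.0], 0.57, arr
[... 2717 characters left out ...]
ket_right [([410.5, 220.3], 0.79, array([ 0.5585, -0.2696,  0.079 ]))]
pan_centre [([360.7, 218.1], 0.68, array([ 0.5627, -0.1658,  0.0806])), ([152.3, 205.1], 0.59, array([0.5904, 0.2825, 0.0515]))]
log_key_top [([159.7, 267.7], 0.46, array([0.4562, 0.2612, 0.0528]))]
rack [([358.1, 225.3], 0.66, array([ 0.5475, -0.1577,  0.1041]))]
scale [([158.2, 226.5], 0.62, array([0.5441, 0.2681, 0.0513]))]
cup_a [([357.2, 225.1], 0.79, array([ 0.5479, -0.1563,  0.101 ])), ([218.0, 276.8], 0.77, array([0.4365, 0.1379, 0.0454])), ([312.6, 220.1], 0.76, array([ 0.558 , -0.0659,  0.0896])), ([214.5, 207.6], 0.76, array([0.5857, 0.149 , 0.0453])), ([482.2, 206.2], 0.72, array([ 0.5934, -0.4549,  0.0015]))]
```

View pics/scene0.png

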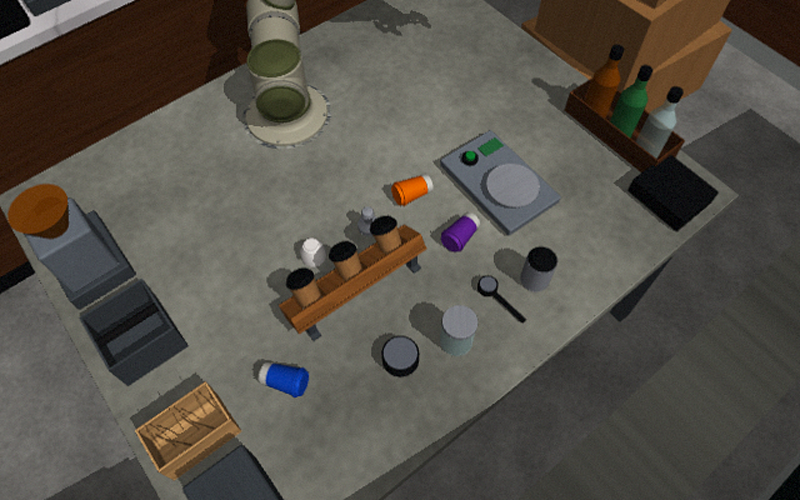

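View pics/top0.png

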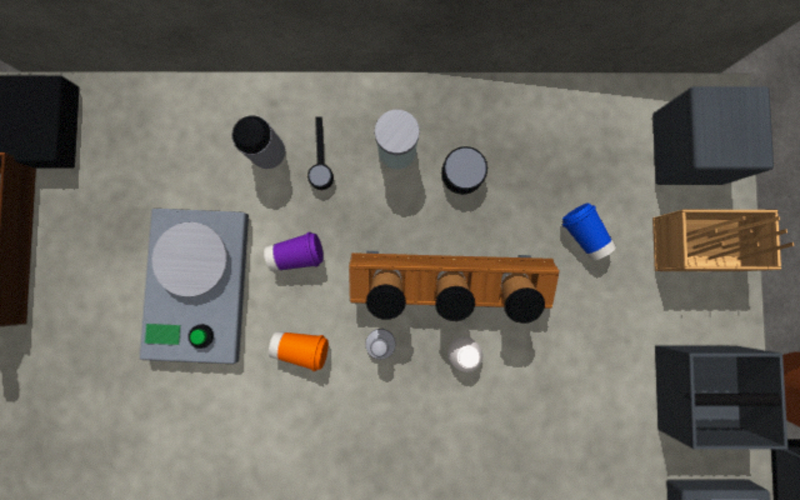

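Scene picture: the three brown black-lidded cups stand in the rack at (385,235), (345,262), (303,290). Orange (412,190), purple (460,232) and blue (285,378) are look-alikes lying on the counter, so they are not meant. The scale's pan is at (513,185) and its key at (470,157). Next I measure the lids, the pan and the key.

Run:
```python
from h import *
np.set_printoptions(precision=4,suppress=True)
print(env.observe(),env.grasp_offset)
p=env.get_image("top");s=env.get_image("scene")
def cloud(p):
    v,u=np.mgrid[0:400,0:640];uv=np.stack([u,v],-1).reshape(-1,1,2).astype(float)
    n=cv2.undistortPoints(uv,np.array(p["camera_matrix"]),np.array(p["D"],float))[:,0]
    d=p["depth"].reshape(-1,1);c=np.hstack([n,np.ones_like(n[:,:1])])*d
    T=np.array(p["world_to_cam"]);X=(c-T[:3,3])@T[:3,:3]
    return X.reshape(400,640,3),(p["depth"]>0)
a=np.array([-.5,0,.866])
for nm,q in (("top",p),("scene",s)):
    X,ok=cloud(q);im=q["img"].astype(int)
    hsv=cv2.cvtColor(q["img"],cv2.COLOR_RGB2HSV)
    for y0 in(-.062,-.168,-.275):
        m=ok&(X[...,2]>.105)&(X[...,2]<.16)&(abs(X[...,1]-y0)<.045)&(abs(X[...,0]-.53)<.07)&(im.max(-1)<60)
        Q=X[m];h=Q@a
        # lid top: plane
        top=Q[h>np.percentile(h,95)-.008]
        lo,hi=np.percentile(top,1,axis=0),np.percentile(top,99,axis=0)
        print(nm,"lid",m.sum(),"mean",top.mean(0),"mid",(lo+hi)/2,"ext",hi-lo)
        c=top-top.mean(0);print("   normal",np.linalg.svd(c)[2][2])
    m=ok&(abs(X[...,2]-.052)<.007)&(np.hypot(X[...,0]-.59,X[...,1]-.283)<.1)
    Q=X[m];Q=Q[Q[:,2]>.045];lo,hi=np.percentile(Q,.5,axis=0),np.percentile(Q,99.5,axis=0)
    print(nm,"pan",(lo+hi)/2,hi-lo,Q.mean(0))
    g=ok&(hsv[...,0]>50)&(hsv[...,0]<75)&(hsv[...,1]>150)&(np.hypot(X[...,0]-.455,X[...,1]-.262)<.022)
    print(nm,"key",g.sum(),X[g].mean(0),np.argwhere(g).mean(0)[::-1])
    # rack: brown, hue
    b=ok&(hsv[...,0]<16)&(hsv[...,1]>120)&(abs(X[...,0]-.56)<.1)&(X[...,1]<.05)&(X[...,1]>-.39)&(X[...,2]>.05)&(X[...,2]<.13)
    Q=X[b];r=cv2.minAreaRect(Q[:,:2].astype(np.float32));print(nm,"rack",r,Q[:,2].max())
    # back upper edge of the rack
    e=[];
    for y in np.arange(-.33,.0,.02):
        w=Q[abs(Q[:,1]-y)<.008]
        if len(w)>5: e.append((y,np.percentile(w[:,0],97)))
    e=np.array(e);print("edge slope deg",np.degrees(np.arctan(np.polyfit(e[:,0],e[:,1],1)[0])))
for t in ["pocket_left","pocket_middle","pocket_right"]:
    for q in(p,s):
        d=env.spot_point(t,q)[:1]; 
        if d: print(t,at_z(q,d[0]["uv"],.045))
save(p,"crop.png",(270,190,470,310),4)
```

```text
{'time_s': 1.6, 'q': array([ 61.2318,  21.8048,  74.3351,   0.    ,  83.8595, -12.3347]), 'qvel': array([-0.0559, -0.0464,  0.0506,  0.086 , -0.023 , -0.0076]), 'joint_efforts': array([ -0.0002, -44.8321, -23.1456,  -0.0002,   0.0006,  -0.    ]), 'position': array([0.1556, 0.5275, 0.2313]), 'tool_rot': array([[-0.9591,  0.2829,  0.    ],
       [ 0.2829,  0.9591,  0.    ],
       [-0.    ,  0.    , -1.    ]]), 'ft_force': array([0.3094, 0.4356, 0.6985]), 'wrist_torque': array([ 0.0304, -0.0227, -0.0008]), 'gripper_force': 0.0, 'grip_width': 0.08540827549324437} 0.0187
top lid 690 mean [ 0.5133 -0.0579  0.1232] mid [ 0.5121 -0.0576  0.1219] ext [0.0476 0.0548 0.0266]
   normal [-0.4772  0.0019  0.8788]
top lid 693 mean [ 0.5113 -0.167   0.1234] mid [ 0.5108 -0.1671  0.122 ] ext [0.0481 0.051  0.026 ]
   normal [-0.4683  0.0118  0.8835]
top lid 705 mean [ 0.5082 -0.276   0.1231] mid [ 0.5079 -0.2763  0.1217] ext [0.0458 0.052  0.0262]
   normal [-0.4738  0.0289  0.8801]
top pan [0.5857 0.2852 0.051 ] [0.1241 0.123  0.0068] [0.5861 0.2853 0.0511]
top key 144 [0.4532 0.265  0.0512] [158.
[... 437 characters left out ...]
.4801  0.0065  0.8772]
scene lid 288 mean [ 0.5112 -0.28    0.1265] mid [ 0.5102 -0.2794  0.1252] ext [0.0461 0.0542 0.0241]
   normal [ 0.4443  0.0061 -0.8959]
scene pan [0.5884 0.2856 0.0522] [0.1238 0.1259 0.0132] [0.5892 0.2845 0.0519]
scene key 56 [0.4549 0.2644 0.052 ] [375.75   124.3571]
scene rack ((0.5513710379600525, -0.16874289512634277), (0.34581422805786133, 0.08865803480148315), 88.36845397949219) 0.129834123414958
edge slope deg 1.6573989344607993
pocket_left [ 0.5609 -0.0532  0.045 ]
pocket_left [ 0.5562 -0.0556  0.045 ]
pocket_middle [ 0.5545 -0.1618  0.045 ]
pocket_middle [ 0.566  -0.1738  0.045 ]
pocket_right [ 0.5554 -0.2727  0.045 ]
pocket_right [ 0.5553 -0.2789  0.045 ]
```

View pics/crop.png

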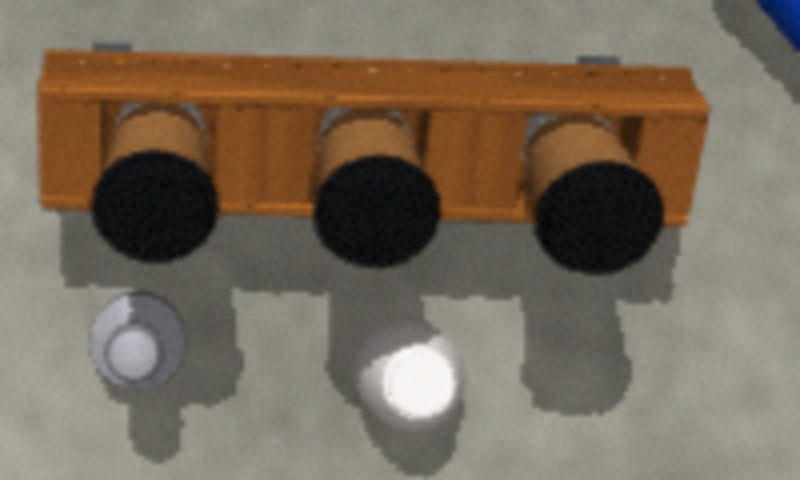

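The crop confirms three brown cups with black lids in the pockets, at crop pixels (155,205), (377,210) and (600,217). None of them is orange, purple or blue. Lid height is about 0.124 m against 0.1247 m expected, and the rack yaw is about -1.4°. I'll start with the left cup.

```bash
cat >> h.py <<'E'
from scipy.spatial.transform import Rotation as Ro
yaw=np.radians(-1.4);Rz=Ro.from_euler("z",yaw).as_matrix()
A=Rz@np.array([-.5,0,.8660254]);YR=Rz@np.array([0,1.,0])
def frame(z,y): return np.stack([np.cross(y,z),y,z],1)
RT=frame(-A,YR)
LID={"L":np.array([.514,-.059,.124]),"M":np.array([.512,-.168,.124]),"R":np.array([.509,-.278,.125])}
def cup(c,up=0.): return LID[c]-.052*A+up*A
def plan(p,R,n,o=1,p0=None,R0=None):
    "rows from measured pose to (p,R), linear, n rows"
    s=env.observe();p0=s["position"] if p0 is None else p0;R0=s["tool_rot"] if R0 is None else R0
    rv=Ro.from_matrix(R0.T@R).as_rotvec()/n
    S=Ro.from_rotvec(rv).as_matrix();C=R0.copy();rows=[]
    for i in range(n):
        d=C.T@(p-p0)/n*1000;rows.append("%g %.0f %.0f %.0f %.3f %.3f %.3f"%(o,*d,*rv));C=C@S
    for i in range(0,n,8): print("; ".join(rows[i:i+8]))
E
python3 - <<'E'
from h import *
print(cup("L"),cup("L",.1),RT)
plan(cup("L",.1),RT,24)
E
```

```text
[ 0.53999224 -0.05963524  0.07896668] [ 0.49000716 -0.05841363  0.16556922] [[-0.86576688  0.02443218  0.49985074]
 [ 0.02115889  0.99970149 -0.01221609]
 [-0.5         0.         -0.8660254 ]]
1 -20 -19 3 -0.003 -0.022 -0.011; 1 -20 -20 3 -0.003 -0.022 -0.011; 1 -20 -20 3 -0.003 -0.022 -0.011; 1 -19 -20 4 -0.003 -0.022 -0.011; 1 -19 -20 4 -0.003 -0.022 -0.011; 1 -19 -21 5 -0.003 -0.022 -0.011; 1 -18 -21 5 -0.003 -0.022 -0.011; 1 -18 -21 5 -0.003 -0.022 -0.011
1 -18 -21 6 -0.003 -0.022 -0.011; 1 -17 -21 6 -0.003 -0.022 -0.011; 1 -17 -22 6 -0.003 -0.022 -0.011; 1 -17 -22 7 -0.003 -0.022 -0.011; 1 -16 -22 7 -0.003 -0.022 -0.011; 1 -16 -22 7 -0.003 -0.022 -0.011; 1 -16 -22 7 -0.003 -0.022 -0.011; 1 -15 -23 8 -0.003 -0.022 -0.011
1 -15 -23 8 -0.003 -0.022 -0.011; 1 -14 -23 8 -0.003 -0.022 -0.011; 1 -14 -23 8 -0.003 -0.022 -0.011; 1 -13 -23 9 -0.003 -0.022 -0.011; 1 -13 -23 9 -0.003 -0.022 -0.011; 1 -13 -24 9 -0.003 -0.022 -0.011; 1 -12 -24 9 -0.003 -0.022 -0.011; 1 -12 -24 9 -0.003 -0.022 -0.011
```

Call:
servo_tool(deltas="1 -20 -19 3 -0.003 -0.022 -0.011; 1 -20 -20 3 -0.003 -0.022 -0.011; 1 -20 -20 3 -0.003 -0.022 -0.011; 1 -19 -20 4 -0.003 -0.022 -0.011; 1 -19 -20 4 -0.003 -0.022 -0.011; 1 -19 -21 5 -0.003 -0.022 -0.011; 1 -18 -21 5 -0.003 -0.022 -0.011; 1 -18 -21 5 -0.003 -0.022 -0.011")

```text
time_s: 2.67
position: [0.2667, 0.3313, 0.2096]
tool_rot: [[-0.965, 0.195, 0.177], [0.195, 0.981, -0.019], [-0.177, 0.016, -0.984]]
ft_force: [0.6, 0.5, 0.6]
grip_width: 0.0853
gripper_force: 0.0
```

Call:
servo_tool(deltas="1 -18 -21 6 -0.003 -0.022 -0.011; 1 -17 -21 6 -0.003 -0.022 -0.011; 1 -17 -22 6 -0.003 -0.022 -0.011; 1 -17 -22 7 -0.003 -0.022 -0.011; 1 -16 -22 7 -0.003 -0.022 -0.011; 1 -16 -22 7 -0.003 -0.022 -0.011; 1 -16 -22 7 -0.003 -0.022 -0.011; 1 -15 -23 8 -0.003 -0.022 -0.011")

```text
time_s: 3.33
position: [0.3794, 0.1366, 0.1876]
tool_rot: [[-0.931, 0.105, 0.349], [0.104, 0.994, -0.022], [-0.349, 0.016, -0.937]]
ft_force: [-0.1, 1.2, 0.6]
grip_width: 0.0854
gripper_force: 0.0
```

Call:
servo_tool(deltas="1 -15 -23 8 -0.003 -0.022 -0.011; 1 -14 -23 8 -0.003 -0.022 -0.011; 1 -14 -23 8 -0.003 -0.022 -0.011; 1 -13 -23 9 -0.003 -0.022 -0.011; 1 -13 -23 9 -0.003 -0.022 -0.011; 1 -13 -24 9 -0.003 -0.022 -0.011; 1 -12 -24 9 -0.003 -0.022 -0.011; 1 -12 -24 9 -0.003 -0.022 -0.011")

```text
time_s: 4.0
position: [0.4919, -0.0585, 0.1669]
tool_rot: [[-0.861, 0.016, 0.508], [0.014, 1.0, -0.009], [-0.508, -0.001, -0.861]]
ft_force: [0.9, 1.3, 0.9]
grip_width: 0.085
gripper_force: 0.0
```

Run:
```python
from h import *
p=env.get_image("wrist");save(p,"w1.png")
s=env.observe();print(s["position"],s["tool_rot"],s["ft_force"],s["q"],s["time_s"])
plan(cup("L"),RT,8)
```

```text
[ 0.49450782 -0.06228426  0.16693289] [[-0.8596291   0.01793277  0.51060379]
 [ 0.01409423  0.99983584 -0.01138656]
 [-0.51072416 -0.00259165 -0.85974073]] [ 4.01606619 -4.70742502  0.45774624] [ -27.91349973   10.86567687  110.2017049    24.56906292   33.41435999
 -134.50415027] 4.05
1 1 0 12 0.000 0.002 0.001; 1 1 0 12 0.000 0.002 0.001; 1 1 0 12 0.000 0.002 0.001; 1 1 0 12 0.000 0.002 0.001; 1 1 0 12 0.000 0.002 0.001; 1 1 0 12 0.000 0.002 0.001; 1 1 0 12 0.000 0.002 0.001; 1 1 0 12 0.000 0.002 0.001
```

View pics/w1.png

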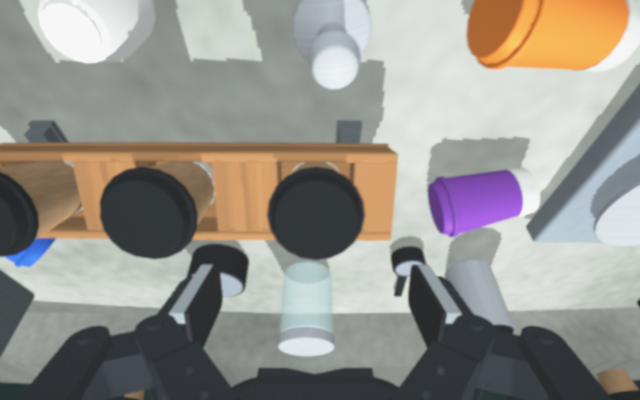

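Wrist view: the left cup's lid at (316,213) is centred between the fingers at (205,290) and (425,290). Descending.

Call:
servo_tool(deltas="1 1 0 14 0.000 0.002 0.003; 1 1 0 14 0.000 0.002 0.001; 1 1 0 14 0.000 0.002 0.001; 1 1 0 14 0.000 0.002 0.001; 1 1 0 12 0.000 0.002 0.001; 1 1 0 12 0.000 0.002 0.001; 1 1 0 9 0.000 0.002 0.001; 1 1 0 5 0.000 0.002 0.001")

```text
time_s: 4.72
position: [0.5319, -0.0575, 0.0806]
tool_rot: [[-0.87, 0.025, 0.492], [0.024, 1.0, -0.007], [-0.492, 0.005, -0.871]]
ft_force: [0.3, 1.0, 0.8]
grip_width: 0.0855
gripper_force: 0.0
```

Call:
servo_tool(deltas="1 0 0 0 0 0 0; 1 0 0 0 0 0 0; 1 0 0 0 0 0 0")

```text
time_s: 4.97
position: [0.5317, -0.0576, 0.082]
tool_rot: [[-0.869, 0.025, 0.493], [0.024, 1.0, -0.008], [-0.493, 0.005, -0.87]]
ft_force: [-0.1, -0.4, -0.1]
grip_width: 0.0852
gripper_force: 0.0
```

Run:
```python
from h import *
s=env.observe();print(s["position"],RT.T@(s["position"]-cup("L"))*1000,s["ft_force"],s["q"])
print(Ro.from_matrix(s["tool_rot"].T@RT).as_rotvec())
```

```text
[ 0.53166191 -0.05759425  0.08202278] [ 5.72725735  1.83685415 -6.83551117] [-0.11422694 -0.35585595 -0.0742702 ] [ -24.53264546   23.11777358  110.97783992   32.50157569   21.5658697
 -140.88295536]
[ 0.00396653 -0.00757986 -0.00287979]
```

Call:
servo_tool(deltas="1 -2 -1 2 0.002 -0.004 -0.001; 1 -2 -1 2 0.002 -0.004 -0.002; 1 -2 0 2 0 0 0; 1 0 0 0 0 0 0; 1 0 0 0 0 0 0")

```text
time_s: 5.38
position: [0.5399, -0.0598, 0.0792]
tool_rot: [[-0.866, 0.024, 0.5], [0.021, 1.0, -0.012], [-0.5, 0.0, -0.866]]
ft_force: [-0.0, 0.3, 0.1]
grip_width: 0.0854
gripper_force: 0.0
```

Run:
```python
from h import *
s=env.observe();print(s["position"],RT.T@(s["position"]-cup("L"))*1000,s["ft_force"],s["q"])
```

```text
[ 0.53990487 -0.05978686  0.07924928] [-0.06886611 -0.15371756 -0.28655997] [-0.03757493  0.31975792  0.0915247 ] [ -24.29063696   24.00992198  110.20121458   32.9806312    20.94363443
 -141.31097964]
```

Call:
servo_tool(deltas="0.6 0 0 0 0 0 0; 0.5 0 0 0 0 0 0; 0.4 0 0 0 0 0 0; 0.4 0 0 0 0 0 0; 0.4 0 0 0 0 0 0; 0.4 0 0 0 0 0 0", newtons=30)

```text
time_s: 5.88
position: [0.5397, -0.0597, 0.0794]
tool_rot: [[-0.866, 0.024, 0.5], [0.021, 1.0, -0.012], [-0.5, 0.0, -0.866]]
ft_force: [-1.8, 1.5, 5.3]
grip_width: 0.0593
gripper_force: 31.5
```

Call:
servo_tool(deltas="0.4 0 0 -2 0 0 0; 0.4 0 0 -4 0 0 0; 0.4 0 0 -5 0 0 0; 0.4 0 0 -4 0 0 0; 0.4 0 0 -3 0 0 0; 0.4 0 0 0 0 0 0; 0.4 0 0 0 0 0 0; 0.4 0 0 0 0 0 0")

```text
time_s: 6.55
position: [0.5308, -0.0595, 0.0948]
tool_rot: [[-0.866, 0.024, 0.5], [0.021, 1.0, -0.012], [-0.5, 0.0, -0.866]]
ft_force: [0.0, -0.0, -3.5]
grip_width: 0.0589
gripper_force: 32.9
```

Call:
servo_tool(deltas="0.4 0 0 0 0 0 0; 0.4 0 0 0 0 0 0")

```text
time_s: 6.72
position: [0.5308, -0.0595, 0.0946]
tool_rot: [[-0.866, 0.024, 0.499], [0.021, 1.0, -0.012], [-0.499, 0.0, -0.866]]
ft_force: [-0.2, -0.2, -3.3]
grip_width: 0.0587
gripper_force: 32.9
```

Call:
servo_tool(deltas="0.4 0 0 0 0 0 0")

```text
time_s: 6.8
position: [0.5308, -0.0595, 0.0947]
tool_rot: [[-0.866, 0.024, 0.499], [0.021, 1.0, -0.012], [-0.499, 0.0, -0.866]]
ft_force: [0.1, 0.4, -3.8]
grip_width: 0.0588
gripper_force: 32.9
```

Call:
servo_tool(deltas="0.4 0 0 -6 0 0 0; 0.4 0 0 -10 0 0 0; 0.4 0 0 -14 0 0 0; 0.4 0 0 -14 0 0 0; 0.4 0 0 -14 0 0 0; 0.4 0 0 -14 0 0 0; 0.4 0 0 -10 0 0 0; 0.4 0 0 -4 0 0 0", newtons=40)

```text
time_s: 7.47
position: [0.4872, -0.0585, 0.1712]
tool_rot: [[-0.865, 0.025, 0.501], [0.021, 1.0, -0.013], [-0.501, -0.001, -0.865]]
ft_force: [-0.9, 0.7, -3.5]
grip_width: 0.0588
gripper_force: 43.6
```

Call:
servo_tool(deltas="0.4 0 0 0 0 0 0; 0.4 0 0 0 0 0 0; 0.4 0 0 0 0 0 0; 0.4 0 0 0 0 0 0")

```text
time_s: 7.8
position: [0.4878, -0.0585, 0.1688]
tool_rot: [[-0.866, 0.024, 0.499], [0.021, 1.0, -0.012], [-0.499, 0.001, -0.867]]
ft_force: [-0.8, 0.1, -3.6]
grip_width: 0.0586
gripper_force: 43.6
```

Run:
```python
from h import *
s=env.observe();print(s["position"],s["ft_force"],s["wrist_torque"],s["q"],s["grip_width"])
p=env.get_image("wrist");save(p,"w2.png")
q=env.get_image("scene")
for t in("pan_centre","log_key_top"):
    for d in env.spot_point(t,q)[:2]: print(t,d["conf"],at_z(q,d["uv"],.052))
# upright pose over pan: yaw choices
pan=np.array([.587,.2855,0])
for tz in(.2,):
    for yw in(0,):
        R=frame(np.array([0,0,-1.]),np.array([0,1.,0]))
        plan(np.array([.587,.2855,.20]),R,24,.4)
```

```text
[ 0.48778579 -0.05846073  0.16879376] [-0.75725977  0.12246605 -3.64555603] [0.05626768 0.54949647 0.04861267] [ -27.62890771   10.10619091  110.41921141   23.05122736   34.36555488
 -132.46416815] 0.05857949670964921
pan_centre 0.55 [0.59149438 0.28316399 0.052     ]
log_key_top 0.52 [0.44027807 0.27554395 0.052     ]
0.4 -4 14 1 -0.000 0.022 -0.001; 0.4 -4 14 1 -0.000 0.022 -0.001; 0.4 -4 14 1 -0.000 0.022 -0.001; 0.4 -4 14 1 -0.000 0.022 -0.001; 0.4 -4 14 0 -0.000 0.022 -0.001; 0.4 -4 14 0 -0.000 0.022 -0.001; 0.4 -4 14 0 -0.000 0.022 -0.001; 0.4 -4 14 0 -0.000 0.022 -0.001
0.4 -4 14 0 -0.000 0.022 -0.001; 0.4 -4 14 0 -0.000 0.022 -0.001; 0.4 -4 14 -0 -0.000 0.022 -0.001; 0.4 -4 14 -0 -0.000 0.022 -0.001; 0.4 -4 14 -0 -0.000 0.022 -0.001; 0.4 -4 14 -0 -0.000 0.022 -0.001; 0.4 -4 14 -0 -0.000 0.022 -0.001; 0.4 -4 14 -1 -0.000 0.022 -0.001
0.4 -4 14 -1 -0.000 0.022 -0.001; 0.4 -4 14 -1 -0.000 0.022 -0.001; 0.4 -4 14 -1 -0.000 0.022 -0.001; 0.4 -4 14 -1 -0.000 0.022 -0.001; 0.4 -4 14 -1 -0.000 0.022 -0.001; 0.4 -4 14 -1 -0.000 0.022 -0.001; 0.4 -4 14 -1 -0.000 0.022 -0.001; 0.4 -4 14 -1 -0.000 0.022 -0.001
```

View pics/w2.png

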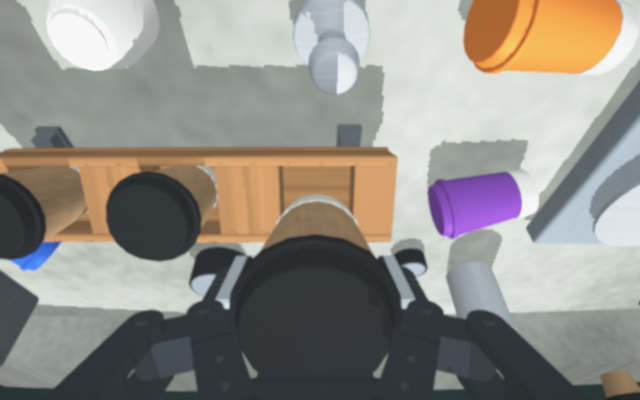

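Wrist view: the left pocket is empty, and the cup hangs straight in the fingers with its lid at (318,320). The weight is about 3.6 N, or roughly 370 g, so this is the coin cup. Carrying it over the pan and turning it upright.

Call:
servo_tool(deltas="0.4 -2 7 1 0 0.022 -0.001; 0.4 -4 14 1 0 0.022 -0.001; 0.4 -4 14 1 0 0.022 -0.001; 0.4 -4 14 1 0 0.022 -0.001; 0.4 -4 14 0 0 0.022 -0.001; 0.4 -4 14 0 0 0.022 -0.001; 0.4 -4 14 0 0 0.022 -0.001; 0.4 -4 14 0 0 0.022 -0.001")

```text
time_s: 8.67
position: [0.5192, 0.0467, 0.1783]
tool_rot: [[-0.941, 0.017, 0.339], [0.015, 1.0, -0.009], [-0.339, -0.003, -0.941]]
ft_force: [0.2, 0.5, -3.1]
grip_width: 0.0588
gripper_force: 43.7
```

Call:
servo_tool(deltas="0.4 -4 14 0 0 0.022 -0.001; 0.4 -4 14 0 0 0.022 -0.001; 0.4 -4 14 0 0 0.022 -0.001; 0.4 -4 14 0 0 0.022 -0.001; 0.4 -4 14 0 0 0.022 -0.001; 0.4 -4 14 0 0 0.022 -0.001; 0.4 -4 14 0 0 0.022 -0.001; 0.4 -4 14 -1 0 0.022 -0.001")

```text
time_s: 9.33
position: [0.5513, 0.1583, 0.187]
tool_rot: [[-0.986, 0.009, 0.169], [0.008, 1.0, -0.007], [-0.169, -0.005, -0.986]]
ft_force: [-0.9, -0.0, -2.9]
grip_width: 0.0586
gripper_force: 43.7
```

Call:
servo_tool(deltas="0.4 -4 14 -1 0 0.022 -0.001; 0.4 -4 14 -1 0 0.022 -0.001; 0.4 -4 14 -1 0 0.022 -0.001; 0.4 -4 14 -1 0 0.022 -0.001; 0.4 -4 14 -1 0 0.022 -0.001; 0.4 -4 14 -1 0 0.022 -0.001; 0.4 -4 14 -1 0 0.022 -0.001; 0.4 -4 14 -1 0 0.022 -0.001")

```text
time_s: 10.0
position: [0.5831, 0.2702, 0.1973]
tool_rot: [[-1.0, 0.001, -0.006], [0.001, 1.0, -0.006], [0.006, -0.006, -1.0]]
ft_force: [-0.3, -0.6, -2.9]
grip_width: 0.0584
gripper_force: 44.7
```

Call:
servo_tool(deltas="0.4 -2 7 0 0 0 0; 0.4 0 0 0 0 0 0; 0.4 0 0 0 0 0 0")

```text
time_s: 10.25
position: [0.5847, 0.2762, 0.1972]
tool_rot: [[-1.0, 0.001, -0.005], [0.001, 1.0, -0.006], [0.005, -0.006, -1.0]]
ft_force: [-0.5, 0.4, -3.9]
grip_width: 0.0585
gripper_force: 45.0
```

Run:
```python
from h import *
np.set_printoptions(precision=4,suppress=True)
s=env.observe();print(s["position"],s["tool_rot"],s["ft_force"],s["q"],s["grip_width"])
q=env.get_image("scene");save(q,"s2.png",(340,60,480,200),4)
t=env.get_image("top");w=env.get_image("wrist")
for n,p in(("s",q),("t",t),("w",w)):
    for nm in("pan_centre","log_key_top"):
        for d in env.spot_point(nm,p)[:2]: print(n,nm,d["conf"],d["uv"],at_z(p,d["uv"],.052))
    for d in env.spot_in("cup_a",p)[:6]: print(n,d["conf"],np.round(d["bbox"]))
R=frame(np.array([0,0,-1.]),np.array([0,1.,0]))
plan(np.array([.588,.285,.14]),R,6,.4)
```

```text
[0.5847 0.2762 0.1972] [[-1.      0.0011 -0.0051]
 [ 0.0011  1.     -0.0062]
 [ 0.0051 -0.0062 -1.    ]] [-0.4703  0.4326 -3.8891] [ 14.9262  33.2108  60.3885  -0.2688  86.7749 -74.9966] 0.05847385583319867
s pan_centre 0.85 [412.0, 147.0] [0.59   0.2922 0.052 ]
s log_key_top 0.39 [375.7, 124.6] [0.4555 0.2636 0.052 ]
s 0.81 [370. 186.  33.  30.]
s 0.78 [273. 209.  29.  32.]
s 0.69 [328. 151.  30.  26.]
s 0.68 [226. 304.  40.  26.]
s 0.66 [245. 229.  29.  30.]
s 0.59 [416. 119.  21.  30.]
t pan_centre 0.97 [152.1, 210.5] [0.5786 0.2823 0.052 ]
t pan_centre 0.7 [356.0, 223.5] [ 0.5519 -0.1589  0.052 ]
t log_key_top 0.67 [158.6, 268.7] [0.454  0.2638 0.052 ]
t 0.95 [234. 201.  51.  31.]
t 0.85 [364. 239.  31.  42.]
t 0.75 [472. 187.  39.  43.]
t 0.67 [116. 207.  49.  36.]
t 0.63 [419. 239.  37.  40.]
t 0.58 [238. 282.  47.  32.]
w pan_centre 0.89 [326.5, 191.6] [0.5878 0.2848 0.052 ]
w log_key_top 0.55 [306.9, 30.3] [0.4535 0.2679 0.052 ]
w 0.97 [106.  25. 142.  43.]
w 0.92 [148. 200. 118.  71.]
w 0.65 [317. 286. 173. 180.]
w 0.23 [ 27. 159.  54.  93.]
0.4 -1 2 10 -0.001 -0.001 -0.000; 0.4 -1 1 10 -0.001 -0.001 -0.000; 0.4 -1 1 10 -0.001 -0.001 -0.000; 0.4 -1 1 10 -0.001 -0.001 -0.000; 0.4 -1 1 10 -0.001 -0.001 -0.000; 0.4 -1 1 10 -0.001 -0.001 -0.000
```

View pics/s2.png

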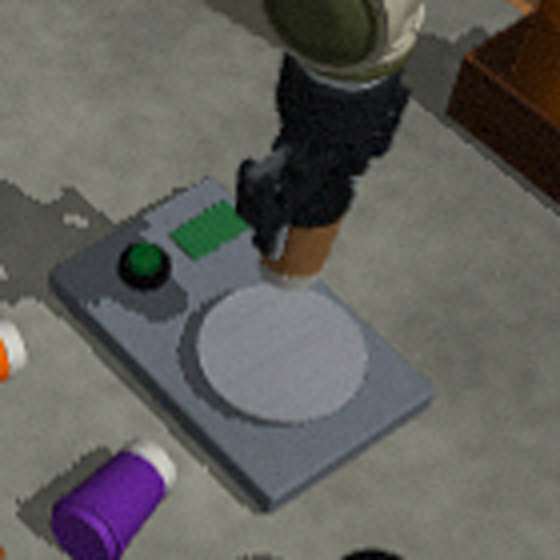

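Crop: the cup hangs upright under the gripper above the scale, foot at about (290,275), with the pan at (283,352). Lowering.

Call:
servo_tool(deltas="0.4 0 2 10 -0.003 -0.003 0; 0.4 -1 2 14 -0.003 -0.002 0; 0.4 0 2 15 0 0 0; 0.4 -1 1 15 0 0 0; 0.4 0 1 14 0 0 0; 0.4 0 1 12 0 0 0; 0.4 0 0 8 0 0 0; 0.4 0 0 4 0 0 0")

```text
time_s: 11.52
position: [0.5865, 0.2851, 0.1046]
tool_rot: [[-1.0, 0.001, -0.001], [0.001, 1.0, -0.0], [0.001, -0.0, -1.0]]
ft_force: [-0.2, 0.4, -4.0]
grip_width: 0.0587
gripper_force: 45.0
```

Call:
servo_tool(deltas="0.4 0 0 0 0 0 0; 0.4 0 0 0 0 0 0; 0.4 0 0 2 0 0 0; 0.4 0 0 2 0 0 0")

```text
time_s: 11.85
position: [0.5872, 0.2853, 0.1025]
tool_rot: [[-1.0, 0.001, 0.002], [0.001, 1.0, 0.001], [-0.002, 0.001, -1.0]]
ft_force: [0.1, 0.6, -3.0]
grip_width: 0.0584
gripper_force: 45.0
```

Run:
```python
from h import *
np.set_printoptions(precision=4,suppress=True)
s=env.observe();print(s["position"],s["tool_rot"],s["ft_force"],s["q"],s["grip_width"])
q=env.get_image("scene");save(q,"s3.png",(350,60,470,180),4)
```

```text
[0.5872 0.2853 0.1025] [[-1.      0.0015  0.0018]
 [ 0.0015  1.      0.0006]
 [-0.0018  0.0006 -1.    ]] [ 0.1123  0.5541 -3.0354] [ 15.5455  38.0692  67.4228   0.004   74.4024 -74.3711] 0.05844426857616644
```

View pics/s3.png

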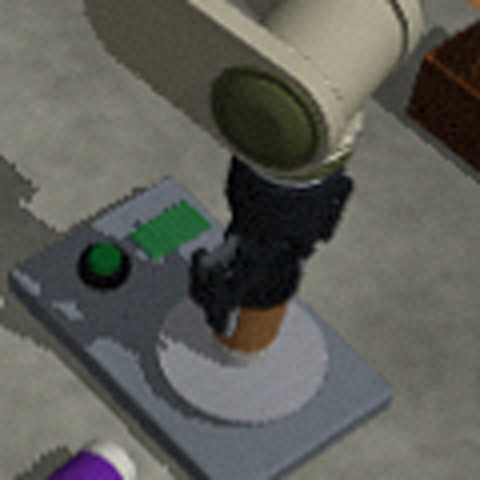

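The cup is just above the middle of the pan, foot at about (240,355). Lowering in small steps while watching the force.

Call:
servo_tool(deltas="0.4 0 0 2 0 0 0; 0.4 0 0 2 0 0 0; 0.4 0 0 1 0 0 0; 0.4 0 0 1 0 0 0; 0.4 0 0 1 0 0 0; 0.4 0 0 0 0 0 0")

```text
time_s: 12.4
position: [0.5868, 0.2852, 0.0945]
tool_rot: [[-1.0, 0.001, -0.0], [0.001, 1.0, 0.0], [0.0, 0.0, -1.0]]
ft_force: [0.4, -0.1, -2.7]
grip_width: 0.0586
gripper_force: 45.0
```

Call:
servo_tool(deltas="0.4 0 0 1 0 0 0; 0.4 0 0 1 0 0 0; 0.4 0 0 1 0 0 0; 0.4 0 0 0 0 0 0")

```text
time_s: 12.73
position: [0.5868, 0.2853, 0.0916]
tool_rot: [[-1.0, 0.001, 0.0], [0.001, 1.0, 0.0], [-0.0, 0.0, -1.0]]
ft_force: [-0.2, -0.5, -2.3]
grip_width: 0.0586
gripper_force: 45.0
```

Call:
servo_tool(deltas="0.4 0 0 1 0 0 0; 0.4 0 0 1 0 0 0; 0.4 0 0 0 0 0 0; 0.4 0 0 0 0 0 0")

```text
time_s: 13.07
position: [0.587, 0.2852, 0.0898]
tool_rot: [[-1.0, 0.001, 0.0], [0.001, 1.0, 0.0], [-0.0, 0.0, -1.0]]
ft_force: [-0.3, 0.6, -2.3]
grip_width: 0.0585
gripper_force: 45.0
```

Call:
servo_tool(deltas="0.4 0 0 1 0 0 0; 0.4 0 0 0 0 0 0; 0.4 0 0 0 0 0 0")

```text
time_s: 13.32
position: [0.5869, 0.2853, 0.0888]
tool_rot: [[-1.0, 0.001, 0.0], [0.001, 1.0, 0.0], [-0.0, 0.0, -1.0]]
ft_force: [-0.7, -0.7, -0.4]
grip_width: 0.0586
gripper_force: 45.0
```

Call:
servo_tool(deltas="0.4 0 0 1 0 0 0; 0.4 0 0 0 0 0 0; 0.4 0 0 0 0 0 0")

```text
time_s: 13.57
position: [0.5869, 0.2853, 0.0878]
tool_rot: [[-1.0, 0.001, 0.0], [0.001, 1.0, 0.0], [-0.0, 0.0, -1.0]]
ft_force: [1.3, 0.2, 0.2]
grip_width: 0.0586
gripper_force: 45.0
```

Call:
servo_tool(deltas="0.7 0 0 0 0 0 0; 0.75 0 0 0 0 0 0; 0.8 0 0 0 0 0 0; 0.9 0 0 0 0 0 0; 1 0 0 0 0 0 0; 1 0 0 0 0 0 0", newtons=20)

```text
time_s: 14.07
position: [0.5869, 0.2853, 0.0878]
tool_rot: [[-1.0, 0.001, 0.0], [0.001, 1.0, 0.0], [-0.0, 0.0, -1.0]]
ft_force: [0.1, -0.4, 0.1]
grip_width: 0.0852
gripper_force: 0.0
```

Run:
```python
from h import *
np.set_printoptions(precision=4,suppress=True)
s=env.observe();print(s["position"],s["ft_force"],s["grip_width"])
w=env.get_image("wrist");save(w,"w3.png")
```

```text
[0.5869 0.2853 0.0878] [ 0.0972 -0.4351  0.1058] 0.08521146374127586
```

View pics/w3.png

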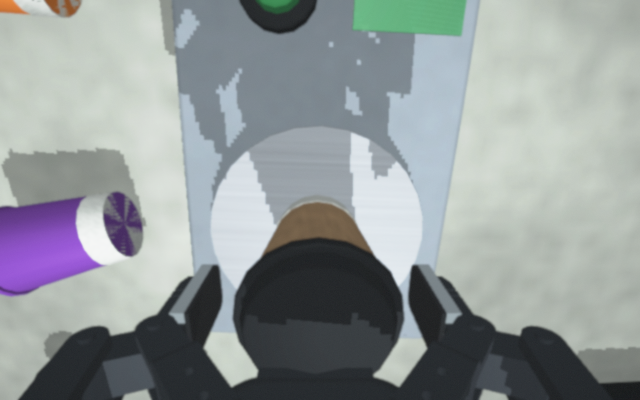

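Wrist view: the fingers are clear on both sides of the upright cup, whose lid is at (318,310) with the pan around it. Retreating and moving above the key.

Call:
servo_tool(deltas="1 0 0 -4 0 0 0; 1 0 0 -10 0 0 0; 1 0 0 -18 0 0 0; 1 0 0 -20 0 0 0; 1 0 0 -20 0 0 0; 1 0 0 -20 0 0 0; 1 0 0 -16 0 0 0; 1 0 0 -8 0 0 0")

```text
time_s: 14.78
position: [0.5874, 0.2854, 0.2072]
tool_rot: [[-1.0, 0.001, 0.005], [0.001, 1.0, 0.001], [-0.005, 0.001, -1.0]]
ft_force: [0.6, 0.5, 0.4]
grip_width: 0.0859
gripper_force: 0.0
```

Call:
servo_tool(deltas="0.5 10 -1 0 0 0 0; 0 20 -3 0 0 0 0; 0 25 -4 0 0 0 0; 0 25 -4 0 0 0 0; 0 25 -4 0 0 0 0; 0 18 -4 0 0 0 0; 0 9 -1 0 0 0 0; 0 0 0 0 0 0 0")

```text
time_s: 15.45
position: [0.4536, 0.2645, 0.2043]
tool_rot: [[-1.0, 0.001, 0.0], [0.001, 1.0, 0.0], [-0.0, 0.0, -1.0]]
ft_force: [-0.1, -0.1, -0.3]
grip_width: 0.0002
gripper_force: 0.0
```

Call:
servo_tool(deltas="0 0 0 0 0 0 0; 0 0 0 0 0 0 0; 0 0 0 0 0 0 0")

```text
time_s: 15.7
position: [0.4558, 0.2645, 0.2035]
tool_rot: [[-1.0, 0.002, 0.0], [0.002, 1.0, 0.0], [-0.0, 0.0, -1.0]]
ft_force: [0.7, 0.4, 0.1]
grip_width: -0.0004
gripper_force: 0.0
```

Run:
```python
from h import *
np.set_printoptions(precision=4,suppress=True)
s=env.observe();print(s["position"],s["tool_rot"],s["ft_force"],s["grip_width"])
for n in("wrist","top","scene"):
    p=env.get_image(n)
    d=env.spot_point("log_key_top",p)[:1]
    if d: print(n,d[0]["conf"],d[0]["uv"],at_z(p,d[0]["uv"],.052))
    if n=="wrist":
        W=p;save(p,"w4.png")
        hsv=cv2.cvtColor(p["img"],cv2.COLOR_RGB2HSV)
        g=((hsv[...,0]>50)&(hsv[...,0]<80)&(hsv[...,1]>150)).astype(np.uint8)
        k,l,st,ce=cv2.connectedComponentsWithStats(g)
        for i in range(1,k):
            if st[i,4]>80: print(st[i],ce[i],at_depth(p,ce[i]))
        if d:
            u,v=np.round(d[0]["uv"]).astype(int)
            for du in range(-60,61,5): print(du,at_depth(p,(u+du,v)))
    if n=="scene":
        for d in env.spot_in("cup_a",p)[:7]: print(d["conf"],np.round(d["bbox"]),at_depth(p,d["bbox"][:2]))
```

```text
[0.4558 0.2645 0.2035] [[-1.      0.0018  0.0003]
 [ 0.0018  1.      0.0002]
 [-0.0003  0.0002 -1.    ]] [0.7375 0.4211 0.1342] -0.00041891654450983395
wrist 0.81 [318.5, 182.4] [0.4524 0.2672 0.052 ]
-60 [0.4572 0.2073 0.0315]
-55 [0.457  0.2125 0.0325]
-50 [0.4569 0.2175 0.0328]
-45 [0.4569 0.2224 0.0328]
-40 [0.457  0.2274 0.0327]
-35 [0.457  0.2323 0.0325]
-30 [0.457  0.2373 0.0326]
-25 [0.457  0.2422 0.0327]
-20 [0.454  0.2478 0.0445]
-15 [0.4538 0.2526 0.0452]
-10 [0.4514 0.2575 0.0544]
-5 [0.4513 0.2621 0.0548]
0 [0.4514 0.2667 0.0545]
5 [0.4513 0.2713 0.055 ]
10 [0.4514 0.2759 0.0547]
15 [0.454  0.2811 0.0445]
20 [0.4544 0.286  0.0432]
25 [0.4572 0.2917 0.0322]
30 [0.4571 0.2966 0.0325]
35 [0.457  0.3015 0.0329]
40 [0.4568 0.3064 0.0339]
45 [0.4566 0.3112 0.0348]
50 [0.4566 0.3161 0.0347]
55 [0.4566 0.321  0.0347]
60 [0.4566 0.326  0.0345]
top 0.68 [156.5, 267.7] [0.4561 0.2684 0.052 ]
scene 0.41 [373.2, 124.1] [0.4491 0.2588 0.052 ]
0.87 [246. 229.  27.  36.] [ 0.5379 -0.275   0.1192]
0.86 [227. 303.  44.  28.] [ 0.6513 -0.4215  0.0539]
0.79 [414. 139.  25.  32.] [0.6086 0.2677 0.1307]
0.69 [322. 284.  32.  35.] [ 0.7601 -0.1975  0.042 ]
0.64 [330. 152.  33.  28.] [0.4456 0.0867 0.049 ]
0.62 [276. 211.  27.  35.] [ 0.5425 -0.1803  0.1142]
0.56 [370. 186.  34.  35.] [0.6159 0.0981 0.0524]
```

View pics/w4.png

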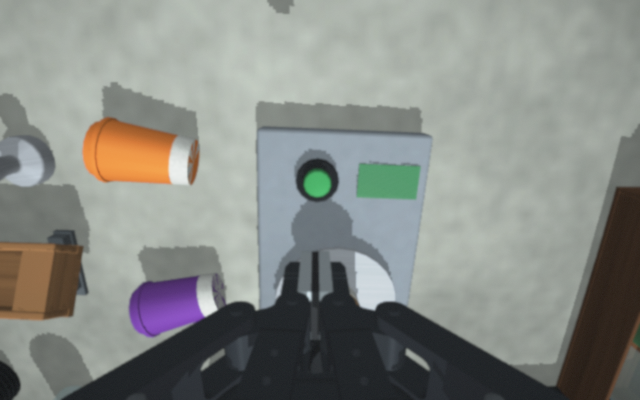

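Wrist view: the key is at (317,182). Its top is about 0.054 m and the housing about 0.0445 m, so the shut fingers can push the full 6 mm. Descending.

Call:
servo_tool(deltas="0 1 0 10 0 0 0; 0 1 1 20 0 0 0; 0 0 0 25 0 0 0; 0 0 0 25 0 0 0; 0 0 0 25 0 0 0; 0 0 0 20 0 0 0; 0 0 0 10 0 0 0; 0 0 0 4 0 0 0")

```text
time_s: 16.72
position: [0.4522, 0.2652, 0.0631]
tool_rot: [[-1.0, 0.001, -0.003], [0.001, 1.0, -0.001], [0.003, -0.001, -1.0]]
ft_force: [-0.4, -0.3, 0.4]
grip_width: -0.0001
gripper_force: 0.0
```

Call:
servo_tool(deltas="0 0 0 0 0 0 0; 0 0 0 2 0 0 0; 0 0 0 2 0 0 0; 0 0 0 1 0 0 0; 0 0 0 0 0 0 0; 0 0 0 0 0 0 0")

```text
time_s: 17.22
position: [0.453, 0.2655, 0.0601]
tool_rot: [[-1.0, 0.001, 0.001], [0.001, 1.0, 0.0], [-0.001, 0.0, -1.0]]
ft_force: [-0.6, 0.5, -0.3]
grip_width: 0.0001
gripper_force: 0.0
```

Call:
servo_tool(deltas="0 0 0 2 0 0 0; 0 0 0 2 0 0 0; 0 0 0 1 0 0 0; 0 0 0 1 0 0 0; 0 0 0 1 0 0 0; 0 0 0 0 0 0 0; 0 0 0 0 0 0 0")

```text
time_s: 17.8
position: [0.4528, 0.2654, 0.0527]
tool_rot: [[-1.0, 0.001, -0.0], [0.001, 1.0, 0.0], [0.0, 0.0, -1.0]]
ft_force: [-0.9, -0.4, 1.3]
grip_width: 0.0002
gripper_force: 0.8
```

Call:
servo_tool(deltas="0 0 0 1 0 0 0; 0 0 0 1 0 0 0; 0 0 0 0 0 0 0; 0 0 0 0 0 0 0")

```text
time_s: 18.13
position: [0.4528, 0.2655, 0.0507]
tool_rot: [[-1.0, 0.001, 0.0], [0.001, 1.0, 0.0], [-0.0, 0.0, -1.0]]
ft_force: [-1.4, 0.1, 2.7]
grip_width: -0.0005
gripper_force: 1.3
```

Call:
servo_tool(deltas="0 0 0 1 0 0 0; 0 0 0 0 0 0 0; 0 0 0 0 0 0 0")

```text
time_s: 18.38
position: [0.4528, 0.2654, 0.0497]
tool_rot: [[-1.0, 0.002, 0.0], [0.002, 1.0, 0.0], [-0.0, 0.0, -1.0]]
ft_force: [-1.3, -0.1, 2.3]
grip_width: -0.0002
gripper_force: 1.5
```

Call:
servo_tool(deltas="0 0 0 1 0 0 0; 0 0 0 0 0 0 0; 0 0 0 0 0 0 0")

```text
time_s: 18.63
position: [0.4528, 0.2655, 0.0487]
tool_rot: [[-1.0, 0.001, 0.0], [0.001, 1.0, 0.0], [-0.0, 0.0, -1.0]]
ft_force: [-1.1, -0.8, 3.3]
grip_width: -0.0001
gripper_force: 1.7
```

Call:
servo_tool(deltas="0 0 0 1 0 0 0; 0 0 0 0 0 0 0; 0 0 0 0 0 0 0")

```text
time_s: 18.88
position: [0.4528, 0.2654, 0.048]
tool_rot: [[-1.0, 0.001, 0.0], [0.001, 1.0, 0.0], [-0.0, 0.0, -1.0]]
ft_force: [-3.0, -0.0, 6.0]
grip_width: -0.0001
gripper_force: 3.5
```

Call:
servo_tool(deltas="0 0 0 0.7 0 0 0; 0 0 0 0 0 0 0; 0 0 0 0 0 0 0")

```text
time_s: 19.13
position: [0.4529, 0.2655, 0.0479]
tool_rot: [[-1.0, 0.001, 0.001], [0.001, 1.0, 0.0], [-0.001, 0.0, -1.0]]
ft_force: [-4.3, -1.8, 13.1]
grip_width: -0.0
gripper_force: 6.6
```

The key is hard against its stop: the force jumped to 13 N with no further travel. Releasing and retreating.

Call:
servo_tool(deltas="0 0 0 -2 0 0 0; 0 0 0 -4 0 0 0; 0 0 0 -6 0 0 0; 0 0 0 -15 0 0 0; 0 0 0 -25 0 0 0; 0 0 0 -30 0 0 0; 0 0 0 -30 0 0 0; 0 0 0 -30 0 0 0")

```text
time_s: 19.8
position: [0.4526, 0.2654, 0.1906]
tool_rot: [[-1.0, 0.001, 0.0], [0.001, 1.0, 0.0], [-0.0, 0.0, -1.0]]
ft_force: [1.0, 0.3, 1.1]
grip_width: -0.0003
gripper_force: 0.0
```

Call:
servo_tool(deltas="0 20 0 -5 0 0 0; 0 25 0 0 0 0 0; 0 25 0 0 0 0 0; 0 10 0 0 0 0 0; 0 0 0 0 0 0 0; 0 0 0 0 0 0 0")

```text
time_s: 20.3
position: [0.3735, 0.2657, 0.1944]
tool_rot: [[-1.0, 0.001, 0.001], [0.001, 1.0, 0.0], [-0.001, 0.0, -1.0]]
ft_force: [-0.5, -0.1, 0.5]
grip_width: 0.0001
gripper_force: 0.0
```

Run:
```python
from h import *
np.set_printoptions(precision=4,suppress=True)
s=env.observe();print(s["time_s"],s["position"],s["ft_force"])
t=env.get_image("top");q=env.get_image("scene")
im=np.hstack([cv2.resize(q["img"][90:260,210:460],(500,340)),cv2.resize(t["img"][100:340,90:300],(298,340))])
cv2.imwrite("pics/fin.png",im[:,:,::-1])
for n,p in(("t",t),("s",q)):
    d=env.spot_point("log_key_top",p)[:1]
    if d: print(n,d[0]["uv"],at_depth(p,d[0]["uv"]))
    for d in env.spot_in("cup_a",p)[:7]: print(n,round(d["conf"],2),np.round(d["bbox"]),at_depth(p,d["bbox"][:2]))
```

```text
20.3 [0.3735 0.2657 0.1944] [-0.4868 -0.0517  0.4701]
t [159.9, 270.2] [0.4509 0.2605 0.053 ]
t 0.93 [233. 201.  49.  26.] [0.5999 0.1066 0.0534]
t 0.87 [472. 187.  41.  45.] [ 0.6317 -0.4127  0.0499]
t 0.83 [240. 283.  48.  29.] [0.4248 0.0886 0.0541]
t 0.82 [141. 206.  42.  26.] [0.5822 0.2639 0.1378]
t 0.75 [419. 238.  38.  42.] [ 0.5227 -0.2713  0.1327]
t 0.64 [363. 238.  33.  43.] [ 0.5233 -0.1638  0.1305]
s [411.9, 149.1] [0.6064 0.2707 0.0771]
s 0.9 [371. 185.  35.  33.] [0.6142 0.1032 0.0511]
s 0.77 [277. 210.  29.  33.] [ 0.5435 -0.1786  0.1187]
s 0.64 [227. 303.  40.  24.] [ 0.6516 -0.4217  0.0554]
s 0.63 [246. 228.  29.  31.] [ 0.5377 -0.2736  0.1207]
```

View pics/fin.png

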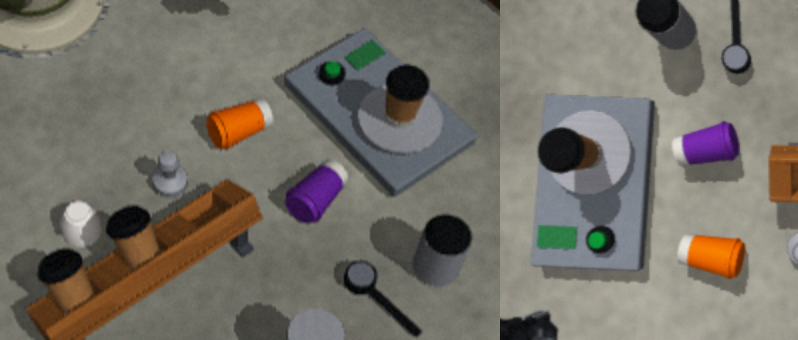

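Final view: the cup stands upright in the middle of the pan at (405,100), the key is back up at (332,70), two cups remain in their pockets, and the bystanders haven't moved. Handing in.

```bash
python3 -c "
from rig import env
print(env.close_job())"
```

```text
the job is handed in; nothing more can be done
None
```

I handed the job in at about 20 s: the left cup held the coins (about 370 g by lifting) and stands upright in the middle of the pan, the green key was pressed to its stop and came back up, and the two light cups were never touched; the hand-in gave no verdict.

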